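# Re-aim the tablet stand on the windowsill and clamp it

### The arm

A 6-joint arm with a two-finger parallel gripper is mounted at the origin on the work surface. World frame = base frame: x ahead of the robot, y to its left, z up, the work surface at z = 0. Lengths are in mm, angles in degrees, forces in N, time in s.
With the tool pointing down it reaches from about 300 to 850 mm from the base axis. Payload 4.2 kg.
Tool frame: the origin (TCP) lies at the very end of the fingers, on their centre line; the grasp point (between the pads) lies 19 mm behind it; z points along the fingers, y is the direction in which the jaws open and shut (so a half turn about z gives the same grasp; the last joint's range is limited). The gripper opens to 91 mm and grips with 3 to 60 N. Pads are 32 mm wide; open, the fingers measure 118 mm over their backs; the gripper's body (76 mm by 178 mm) begins 60 mm behind the grasp point.
Start: joints at [70.13, 18.312, 89.639, -0, 72.044, -1.146], TCP at [184.586, 544.584, 213.976] pointing down, gripper open.
Joint ranges: [-177.97, 177.97], [-48.28, 115.42], [12.27, 149.76], [-77.06, 257.06], [2.81, 150.46], [-146.56, 146.56]. Speed limits (degrees/s): [147.25, 147.25, 180, 180, 180, 180].

### API

Orientations are given as [roll, pitch, yaw] about the fixed x, y, z axes, in that order (R = Rz(yaw) Ry(pitch) Rx(roll)).
In Python, from workcell import env gives the robot as it stands. The module is installed in compiled form; this text tells all that it offers.
- The arm moves only by the tool arm_command, never from a script. Its argument "targets" is a list of rows, each a list of 5 numbers: the closure, from 0 (fully open) to 1 (shut), then the shift along the tool's x, y, z each as a share of 50 cm, from -1 to 1, then the turn about the tool's z as a share of pi/4 rad, from -1 to 1. A call has 1 to 8 rows; each row is the pose to reach, as a shift and turn from the pose measured when the call began, along the tool's axes at that moment; what a row does not reach only later rows make up. A row lasts 1/12 s, in which the tool goes at most 41.7 mm and 7.16 degrees, less where a joint would pass 70% of its speed; a pose out of reach is approached as far as the arm can. A call with a number of a shift or a turn outside -1 to 1 is refused whole. A call with a gripper value outside its range is refused whole. The fingers move at their own pace and stop on an object; "squeeze" is the grip in N (left out, the last holds). Time passes only in rows, so rows that repeat a pose let the fingers close. It gives the time, the measured TCP pose, the force and the opening at its end, in the units of the state.
- env.state(): the state, without advancing time (a new reading comes with each control period).
- env.grab_frame(name): name is "scene" or "top" or "wrist"; returns the picture (420x560x3 uint8, red, green, blue); there is no depth.
- env.camera_params(name): a dict with "camera_matrix" (3x3 intrinsics, pixels), "R" (3x3) and "t" (3): a world point X has camera coordinates R X + t; the wrist camera has in their place "hand_eye" (4x4, takes a point from camera to tool coordinates, whose origin is the TCP and whose axes are the flange's). Camera axes: x right, y down, z forward; pixel columns grow to the right and rows downward; lengths in mm; the calibration is good to about 2 mm. A picture is of the moment at which its call begins: read the wrist's pose just before it. camera_params takes no time and is no camera call.
- env.job_done(): hands the job in, once; it reports no verdict.
The state is a dict: "time_s": time; "qpos": joint angles; "qvel": joint speeds; "effort": joint torques, N m; "ee_pos": TCP position; "ee_rot": TCP orientation; "force": force on the tool from outside, world axes, zero at the start; "torque": the same for the moment, N m; "gripper_width": finger opening in mm.
Only numpy, scipy, OpenCV 4.12 (cv2) and the standard library are available. Lean on these libraries where they do the work, as an engineer would, in place of code of your own. Each camera call takes 0.05 s, during which the arm holds its last target.

### The job

Re-aim the tablet stand: press its rocker clamp over so that it snaps to the free side, turn the knob until the turntable's pointer points at the middle of the little marker tab, then press the rocker back over to the locked side so that the aim stays there. Turn the stand only by its knob, not by pushing the cradle, turntable or pointer, and leave the jar, the cup and the remote where they are.

Things in the scene. Friction and masses are not known exactly. Their poses are not given: they have to be found in the camera images.
- stand: Aluminium base plate of the tablet stand, 200 x 380 x 12 mm, screwed to the sill (cannot move). Origin on the sill under the turntable's axis; the plate reaches from x -80 to +120 mm and y -190 to +190 mm. Its x axis points away from the robot (towards the sofa), y to the left. The knob's axis is at x 0, y +140 mm; the rocker clamp's pivot at x 0, y -135 mm, 36 mm above the sill.
- turntable: Aluminium turntable disc, 140 mm diameter, 10 mm thick, its underside (origin, on the vertical axis) 14 mm above the sill; it carries an empty leaning tablet cradle 90 mm wide whose top is about 125 mm above the sill, and a dark steel pointer bar 5 mm wide that sticks out along the disc's own +x to 89 mm from the axis. It turns only about the vertical, geared to the knob, and must not be pushed with more than a brush (3 N).
- pointer_tip (a point): Free end of the pointer bar, on its centre line, 89 mm from the turntable's axis, about 21 mm above the sill.
- mark: Small dark steel marker tab fixed on the scale arc, 20 mm long radially, 12 mm wide, 14 mm tall. Origin on the turntable's axis, 12 mm above the sill; its x axis points from that axis to the middle of the tab, whose inner end lies 92 mm and outer end 112 mm from the axis. The pointer is right when its tip lies on this x axis, within half the tab's width (6 mm) to either side. At the start the pointer lies 0.25 to 0.7 rad to the left of the tab (counter-clockwise from above).
- knob (a joint): Turn of the knob, rad, growing clockwise seen from above, 0 to 4.2. Turning it by 1 rad turns the turntable by 1/3 rad the same way; it stays where it is left. Friction about 0.04 Nm with the clamp free; with the clamp locked the brake drags on the turntable.
- knob_grip (a point): Point on the knob's vertical axis at the height to grip. The black knob is 44 mm across with a upright bar grip across its top, 42 mm long, 14 mm wide, its top 56 mm and its foot 26 mm above the sill (this point: 49 mm); the bar lies along this point's x axis and turns with the knob. Grip it from above across the bar (fingers closing along the point's y axis).
- clamp (a joint): Tilt of the rocker clamp, rad: 0 = locked (far end, towards the stand's +x, down; brake finger on the disc), 0.5 = free (near end, towards the robot, down). Centre 0.25; a spring makes it snap away from the centre to whichever side it is on. Pressing the raised end down at its pad takes about 3 to 4 N.
- clamp_near (a point): Press point on the upper face of the rocker's near end (stand's -x side), 38 mm from the pivot. The rocker is a black paddle 90 mm long along the stand's x, 28 mm wide and 8 mm thick, between two low grey cheeks, with a steel brake finger reaching from its far end to the disc. The pad is about 49 mm above the sill when raised, 30 mm when down, 40 mm at the centre.
- clamp_far (a point): Press point on the upper face of the rocker's far end (stand's +x side), 38 mm from the pivot; same heights as the near one.
- jar: Bystander: glass jar with clamp lid, 84 mm diameter, 120 mm tall, origin under its centre. Loose.
- cup: Bystander: terracotta-coloured ceramic cup, 80 mm across the rim, 80 mm tall, origin under its centre. Loose.
- remote: Bystander: white plastic blinds remote lying flat, 40 x 130 x 16 mm (long along its y), origin under its centre. Loose.

How it is judged:
By the outcome, as a careful person would: the job done as asked, in the order asked, and still so for the second after the job is handed in, with the robot touching nothing.
It also fails if it takes over 66 s, if anything falls off the work surface, if the arm or the gripper's body presses on something with over 40 N, if the wrist force passes 120 N, or if a joint passes its speed limit or range.

## Working session

There is one attempt and no reset: what is moved stays moved. The work goes in short steps, Python scripts to look and compute and a tool call to move; the robot and the scene stay as the last step left them, time stands still between calls to the robot, and variables do not carry over. Pictures are saved under pics/ and viewed, and the job is handed in when it is done.

Besides the shell and the picture viewer there is one more tool, called after "Request:" as a command line: name --pt "numbers of a row" for each row, then --argument value for the rest. arm_command: Moves the arm, as the interface text tells. Shift numbers are shares of 50 cm and turn numbers shares of pi/4 rad, none past 1 either way. Its arguments: {"type":"object","properties":{"targets":{"type":"array"},"squeeze":{"type":"number"}},"required":["targets"]}

```bash
mkdir -p pics
python3 - <<'E'
from workcell import env
import cv2
print(env.state())
for n in ["scene","top","wrist"]:
    p=env.camera_params(n); print(n,{k:v.tolist() if hasattr(v,'tolist') else v for k,v in p.items()})
    cv2.imwrite(f"pics/{n}0.png",env.grab_frame(n)[:,:,::-1])
E
```

```text
{'time_s': 0.0, 'qpos': array([ 7.01311029e+01,  1.83510483e+01,  8.97081282e+01, -1.20735911e-03,
        7.20430499e+01, -1.14614569e+00]), 'qvel': array([-0.01975909,  0.04905815,  0.00440455, -0.06775926,  0.0420067 ,
        0.00505411]), 'effort': array([-4.06709423e-04, -4.12451828e+01, -2.31971276e+01,  7.24875228e-02,
        4.57013806e-02, -1.42106096e-04]), 'ee_pos': array([184.40069539, 544.08335757, 213.11455558]), 'ee_rot': array([-1.79897771e+02, -8.97149249e-04,  1.61277621e+02]), 'force': array([ 0.38022585, -0.34573295,  0.29301443]), 'torque': array([ 0.04104807,  0.01305038, -0.03144797]), 'gripper_width': 91.43845844241326}
scene {'camera_matrix': [[470.6246089787255, 0.0, 277.9024464208947], [0.0, 470.6246089787255, 205.73297985917307], [0.0, 0.0, 1.0]], 'R': [[-0.5564016387759465, 0.8308099768004514, 0.013114831919411847], [0.4447775029820761, 0.3111296352713581, -0.8398638716464358], [-0.7018476965898444, -0.4614684523396426, -0.5426386258706476]], 't': [323.9221643644385, -229.4194082627301, 1456.1604122205636]}
top {'camera_matrix': [[483.6571444399699, 0.0, 265.6473352797104], [0.0, 483.6571444399699, 209.80490036430277], [0.0, 0.0, 1.0]], 'R': [[-0.023747482782494774, -0.9997132422571837, 0.003080635831303975], [-0.9969247009079347, 0.023450824413454505, -0.0747743241624731], [0.07468063859609393, -0.004846863930349989, -0.9971957230799381]], 't': [34.301280445421504, 622.3463385641335, 1302.0898239463427]}
wrist {'camera_matrix': [[294.8816347575852, 0.0, 271.86814778768576], [0.0, 294.8816347575852, 213.74483227791094], [0.0, 0.0, 1.0]], 'hand_eye': [[-0.0003780307128950427, -0.964112343514177, -0.26549434302142816, 75.83345881507073], [0.9999997879061717, -0.00022365678677898157, -0.0006116904866014074, -0.24029865608488077], [0.0005303587368743947, -0.26549451794950757, 0.9641122235810345, -170.90055519732277], [0.0, 0.0, 0.0, 1.0]]}
```

View pics/scene0.png

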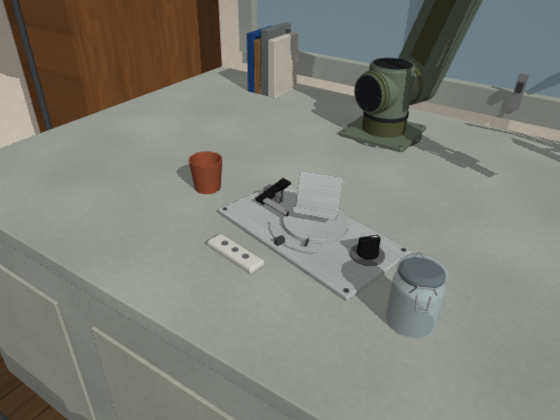

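View pics/top0.png

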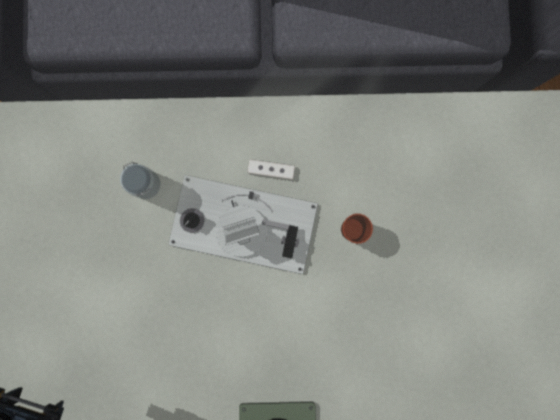

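View pics/wrist0.png

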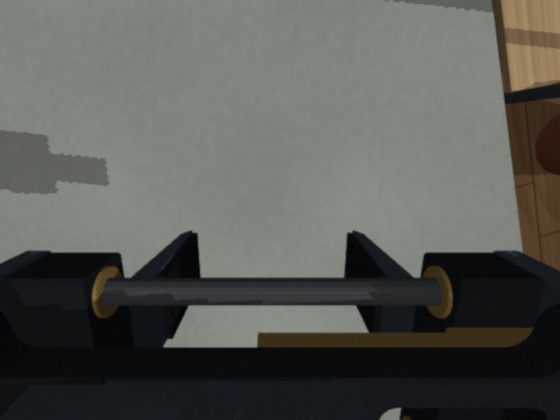

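The scene shows the stand, with the rocker near (272,190) and the knob near (370,245). In the top view the plate spans roughly (172,178) to (320,273), with the knob at (192,220) and the rocker at (290,241). The wrist camera sees only the sill. I'll zoom in next.

Run:
```python
import cv2
a=cv2.imread("pics/top0.png")[165:285,160:330]; cv2.imwrite("pics/top0z.png",cv2.resize(a,None,fx=4.7,fy=4.7,interpolation=cv2.INTER_CUBIC))
a=cv2.imread("pics/scene0.png")[165:300,210:420]; cv2.imwrite("pics/scene0z.png",cv2.resize(a,None,fx=3.8,fy=3.8,interpolation=cv2.INTER_CUBIC))
```

```text
(no output)
```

View pics/top0z.png

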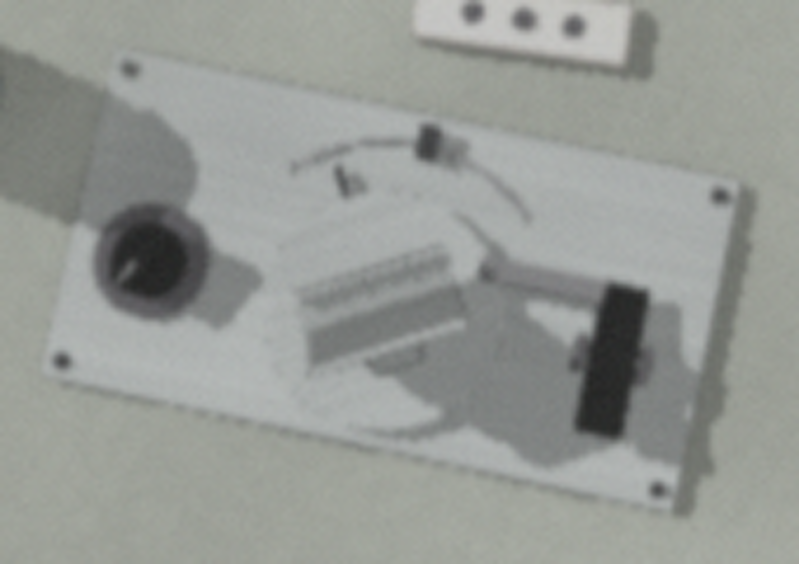

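View pics/scene0z.png

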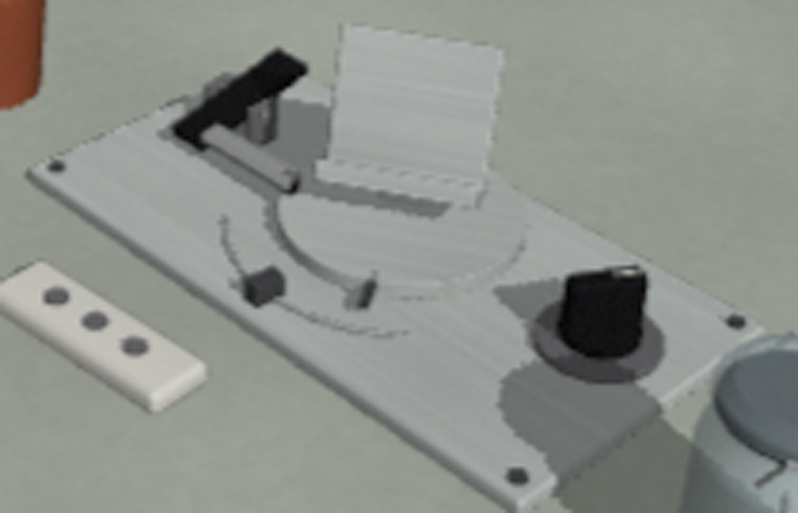

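```bash
cat > h.py <<'E'
import numpy as np, cv2
from workcell import env
from scipy.optimize import least_squares
from scipy.spatial.transform import Rotation as Rn
P={n:env.camera_params(n) for n in("scene","top")}
def proj(n,X):
    p=P[n]; c=np.atleast_2d(X)@np.array(p["R"]).T+np.array(p["t"]); u=c@np.array(p["camera_matrix"]).T; return u[:,:2]/u[:,2:]
def back(n,uv,z):
    p=P[n];R=np.array(p["R"]);t=np.array(p["t"]);d=R.T@np.linalg.solve(np.array(p["camera_matrix"]),[*uv,1]);o=-R.T@t
    return o+d*(z-o[2])/d[2]
def S(s,X): # stand->world
    x,y,a=s; X=np.atleast_2d(np.array(X,float)); c,q=np.cos(a),np.sin(a)
    return np.c_[x+c*X[:,0]-q*X[:,1],y+q*X[:,0]+c*X[:,1],X[:,2]]
def inv(s,p):
    x,y,a=s;c,q=np.cos(a),np.sin(a);d=np.array(p)[:2]-[x,y];return np.array([c*d[0]+q*d[1],-q*d[0]+c*d[1]])
E
cat > fit.py <<'E'
from h import *
tz=lambda u,v:(u/4.7+160-.4,v/4.7+165-.4)
sz=lambda u,v:(u/3.8+210-.37,v/3.8+165-.37)
C=[(120,190,12),(120,-190,12),(-80,-190,12),(-80,190,12)]
top=np.array([tz(115,52),tz(742,185),tz(674,512),tz(48,375)])
sc=[((120,190,12),sz(520,507)),((120,-190,12),sz(28,172)),((-80,190,12),sz(763,328))]
f1=lambda s:(proj("top",S(s,C))-top).ravel()
f2=lambda s:(proj("scene",S(s,[c for c,_ in sc]))-np.array([p for _,p in sc])).ravel()
for nm,f in(("top",f1),("scene",f2),("both",lambda s:np.r_[f1(s),f2(s)])):
    r=least_squares(f,[500,0,-.2]);print(nm,r.x,np.degrees(r.x[2]),np.round(r.fun,1))
s=r.x; np.save("s.npy",s)
print("knob",S(s,[0,140,49]),"near",S(s,[-38*np.cos(0),-135,49]),"far",S(s,[38,-135,49]))
def ang(p): d=inv(s,p); return np.degrees(np.arctan2(d[1],d[0])),np.hypot(*d)
print("mark top",ang(back("top",tz(430,142),26)),"mark scene",ang(back("scene",sz(265,278),26)))
print("ptr top",ang(back("top",tz(340,168),24)),"ptr sc",ang(back("scene",sz(360,290),21)))
k=S(s,[0,140,56])
print("knob px top",proj("top",k),"scene",proj("scene",k), tz(150,258))
print("white",back("top",tz(133,262),56),back("top",tz(118,280),56),back("scene",sz(628,271),56))
print("bar ends scene",back("scene",sz(568,275),56),back("scene",sz(645,268),56))
E
python3 fit.py
```

```text
top [ 5.66160517e+02  8.61089102e+01 -2.33587156e-01] -13.383558194923914 [ 0.2 -1.   0.8 -0.8  0.6  0.8 -1.6  0.9]
scene [ 5.71081509e+02  8.69164181e+01 -2.33494649e-01] -13.378257911817183 [-0.2  0.2 -0.9 -0.7  1.  -0.2]
both [ 5.68103968e+02  8.62551184e+01 -2.35102713e-01] -13.470393230450636 [ 0.2 -1.7  0.8 -1.4  0.5  0.2 -1.7  0.1  0.  -0.9 -0.2 -1.5  1.2 -1. ]
knob [[600.71597058 222.4037772   49.        ]] near [[499.70204411 -36.17925909  49.        ]] far [[573.61131604 -53.88291756  49.        ]]
mark top (np.float64(-2.524490677303195), np.float64(100.70178262364914)) mark scene (np.float64(-1.156667592766969), np.float64(102.76821856601303))
ptr top (np.float64(30.307060623535914), np.float64(86.72023614229997)) ptr sc (np.float64(26.822745365898754), np.float64(75.98077303631526))
knob px top [[189.86430518 218.9926445 ]] scene [[369.35806618 237.01796827]] (191.51489361702127, 219.49361702127658)
white [597.22916934 227.68707161  56.        ] [587.21124155 236.3058371   56.        ] [591.42960202 229.72550755  56.        ]
bar ends scene [611.92035674 206.18511421  56.        ] [584.11004294 235.7822375   56.        ]
```

```bash
cat > go.py <<'E'
from h import *
import sys
st=env.state(); x,y,z,yaw=map(float,sys.argv[1:5])
R=Rn.from_euler("xyz",st["ee_rot"],degrees=True).as_matrix()
d=R.T@(np.array([x,y,z])-st["ee_pos"]); dy=(yaw-st["ee_rot"][2]+180)%360-180
print("t",round(st["time_s"],2),"shift",np.round(d/500,4),"mm",np.round(d,1),"turn",round(-dy/45,3),"rows>=",np.linalg.norm(d)/41.7,abs(dy)/7.16)
E
python3 go.py 510 -30 190 76.5
python3 - <<'E'
from h import *
s=np.load("s.npy")
j=back("top",(140,178),120);print("jar",j,"from knob",j[:2]-S(s,[0,140,0])[0,:2])
E
```

```text
t 0.15 shift [-0.9853 -0.8786  0.0478] mm [-492.6 -439.3   23.9] turn 1.884 rows>= 15.839313695112773 11.840383135953067
jar [704.58502034 338.4571252  120.        ] from knob [103.86904976 116.053348  ]
```

Request:
arm_command --pt "0.5 -0.985 -0.879 0.048 1" --pt "1 -0.985 -0.879 0.048 1" --pt "1 -0.985 -0.879 0.048 1" --pt "1 -0.985 -0.879 0.048 1" --pt "1 -0.985 -0.879 0.048 1" --pt "1 -0.985 -0.879 0.048 1" --pt "1 -0.985 -0.879 0.048 1" --pt "1 -0.985 -0.879 0.048 1"

```text
time_s: 0.82
ee_pos: [349.0, 252.8, 201.7]
ee_rot: [-180.0, 0.1, 116.2]
force: [1.1, -0.1, 0.3]
gripper_width: 40.9
```

```bash
python3 go.py 510 -30 190 76.5
```

```text
t 0.82 shift [-0.6496  0.0389  0.0241] mm [-324.8   19.5   12. ] turn 0.883 rows>= 7.808365102831853 5.548785392468874
```

Request:
arm_command --pt "1 -0.65 0.039 0.024 0.883" --pt "1 -0.65 0.039 0.024 0.883" --pt "1 -0.65 0.039 0.024 0.883" --pt "1 -0.65 0.039 0.024 0.883" --pt "1 -0.65 0.039 0.024 0.883" --pt "1 -0.65 0.039 0.024 0.883" --pt "1 -0.65 0.039 0.024 0.883" --pt "1 -0.65 0.039 0.024 0.883"

```text
time_s: 1.48
ee_pos: [510.9, -32.8, 189.8]
ee_rot: [180.0, 0.1, 76.4]
force: [0.2, 0.4, -0.4]
gripper_width: 0.2
```

```bash
cat > shot.py <<'E'
from h import *
import sys,json
tag=sys.argv[1]
st=env.state(); json.dump([st["ee_pos"].tolist(),st["ee_rot"].tolist()],open(f"pics/{tag}.json","w"))
cv2.imwrite(f"pics/{tag}.png",cv2.resize(env.grab_frame("wrist")[:,:,::-1],(784,588),interpolation=cv2.INTER_CUBIC))
print(st["time_s"],st["ee_pos"],st["ee_rot"],st["force"],st["gripper_width"],st["qpos"])
E
python3 shot.py w1
```

```text
1.4833 [510.88229475 -32.80806759 189.78645315] [1.79990916e+02 8.68938213e-02 7.64179582e+01] [ 0.15072307  0.44782999 -0.44033137] 0.1573402999147846 [-4.90435574e+00  1.36584924e+01  9.99227522e+01 -9.52181665e-02
  6.64229150e+01  8.71576793e+00]
```

View pics/w1.png

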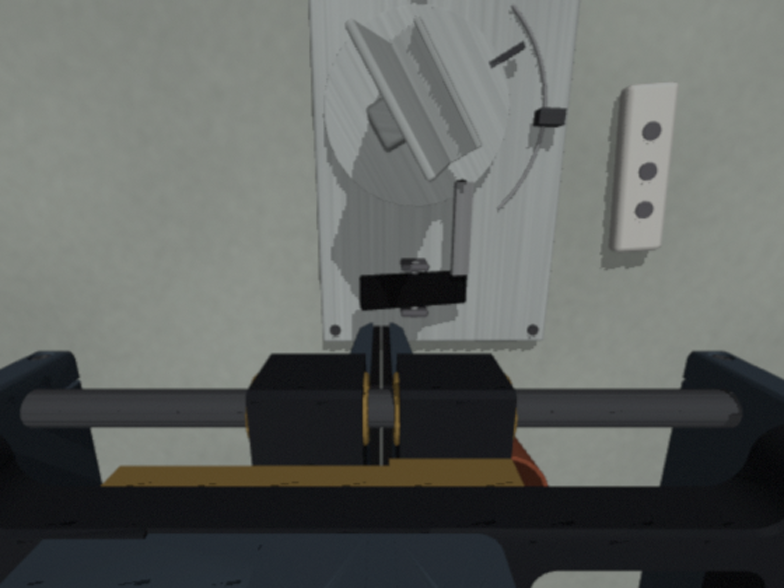

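The wrist view is clear. The rocker spans (361,291) to (466,288) with its pivot near (414,288). The mark tab is at (550,117), the pointer tip at (523,44), and the plate's right corners at (323,341) and (547,340).

```bash
cat >> h.py <<'E'
import json
W=env.camera_params("wrist")
def wb(tag,uv,z,scale=1.4):
    p,r=json.load(open(f"pics/{tag}.json")); R=Rn.from_euler("xyz",r,degrees=True).as_matrix(); H=np.array(W["hand_eye"])
    uv=(np.array(uv)+.5)/scale-.5
    d=R@H[:3,:3]@np.linalg.solve(np.array(W["camera_matrix"]),[*uv,1]); o=R@H[:3,3]+np.array(p)
    return o+d*(z-o[2])/d[2]
E
python3 - <<'E'
from h import *
s=np.load("s.npy")
for n,uv,z,t in [("cornR near",(323,341),12,(-80,-190)),("cornR far",(547,340),12,(120,-190)),("scr",(335,330),12,(-70,-180)),("scr",(533,330),12,(110,-180)),("pivot cheekL",(414,264),36,(0,-118)),("cheekR",(414,311),36,(0,-152)),
 ("near end",(361,292),50,(-45,-135)),("far end",(466,289),28,(45,-135)),("mark",(549,112),26,(102,0)),("ptr tip",(523,44),24,0),("ptr in",(491,66),24,0)]:
    p=wb("w1",uv,z); q=inv(s,p); print(n,np.round(p,1),np.round(q,1),t,"ang",np.round(np.degrees(np.arctan2(q[1],q[0])),1),np.round(np.hypot(*q),1))
print("cup",back("top",(357,227),80))
E
```

```text
cornR near [445.  -79.3  12. ] [ -81.2 -189.6] (-80, -190) ang -113.2 206.3
cornR far [ 641.4 -125.8   12. ] [ 120.7 -189.2] (120, -190) ang -57.5 224.4
scr [458.3 -71.7  12. ] [ -70.  -179.2] (-70, -180) ang -111.3 192.4
scr [ 630.5 -113.3   12. ] [ 107.1 -179.6] (110, -180) ang -59.2 209.1
pivot cheekL [539. -25.  36.] [  -2.4 -115. ] (0, -118) ang -91.2 115.0
cheekR [530.6 -63.3  36. ] [  -1.7 -154.2] (0, -152) ang -90.6 154.2
near end [493.7 -34.   50. ] [ -44.3 -134.3] (-45, -135) ang -108.3 141.4
far end [576.7 -57.3  28. ] [  41.8 -137.6] (45, -135) ang -73.1 143.8
mark [662.   61.7  26. ] [97. -2.] (102, 0) ang -1.2 97.0
ptr tip [650.4 111.4  24. ] [74.2 43.6] 0 ang 30.5 86.1
ptr in [625.6 102.8  24. ] [52.1 29.4] 0 ang 29.5 59.8
cup [ 567.99522956 -218.08427192   80.        ]
```

```bash
python3 - <<'E'
from h import *
s=np.load("s.npy");print(S(s,[[-43,-135,0],[43,-135,0],[0,140,0]]))
E
python3 go.py 494.8 -35 62 76.5
```

```text
[[494.83959201 -35.01454472   0.        ]
 [578.47376814 -55.04763193   0.        ]
 [600.71597058 222.4037772    0.        ]]
t 1.53 shift [-0.0029 -0.0404  0.2548] mm [ -1.4 -20.2 127.4] turn -0.005 rows>= 3.0931462572371444 0.02924083201587732
```

Request:
arm_command --pt "1 -0.003 -0.04 0.08 0" --pt "1 -0.003 -0.04 0.16 0" --pt "1 -0.003 -0.04 0.225 0" --pt "1 -0.003 -0.04 0.255 0" --pt "1 -0.003 -0.04 0.255 0" --pt "1 -0.003 -0.04 0.255 0"

```text
time_s: 2.03
ee_pos: [494.6, -34.9, 61.5]
ee_rot: [179.8, 0.3, 76.3]
force: [-0.1, -0.6, 0.4]
gripper_width: 0.1
```

```bash
python3 go.py 494.8 -35 34 76.5
```

```text
t 2.03 shift [0.0002 0.0002 0.055 ] mm [ 0.1  0.1 27.5] turn -0.005 rows>= 0.6597963701044086 0.029408809345041927
```

Request:
arm_command --pt "1 0 0 0.008 0" --pt "1 0 0 0.016 0" --pt "1 0 0 0.024 0" --pt "1 0 0 0.032 0" --pt "1 0 0 0.04 0" --pt "1 0 0 0.047 0" --pt "1 0 0 0.053 0" --pt "1 0 0 0.056 0"

```text
time_s: 2.7
ee_pos: [494.7, -35.2, 33.0]
ee_rot: [179.8, 0.3, 76.3]
force: [0.1, 0.2, 0.4]
gripper_width: 0.2
```

Request:
arm_command --pt "1 0 0 0.002 0" --pt "1 0 0 0.002 0"

```text
time_s: 2.87
ee_pos: [494.6, -35.2, 31.6]
ee_rot: [179.9, 0.3, 76.3]
force: [-0.2, -0.1, -1.0]
gripper_width: 0.2
```

```bash
python3 shot.py w2
```

```text
2.8667 [494.55267056 -35.21064798  31.64205728] [179.87178203   0.33180315  76.29638587] [-0.21804384 -0.11670528 -1.02290277] 0.24985869014552986 [ -5.16640658  22.49551902 113.99262549  -0.50493698  43.43542403
   8.90326571]
```

View pics/w2.png

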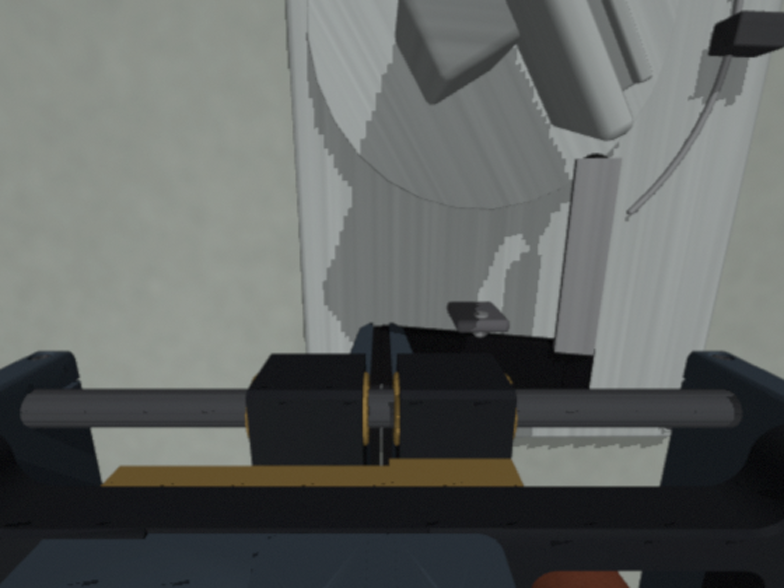

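The far end now looks raised, with the brake finger off the disc. I'll lift and head for the knob.

Request:
arm_command --pt "0.9 0 0 -0.08 0" --pt "0.8 0 0 -0.16 0" --pt "0.5 0 0 -0.24 0" --pt "0.5 0 0 -0.32 0" --pt "0.5 0 0 -0.32 0"

```text
time_s: 3.33
ee_pos: [499.4, -34.6, 200.0]
ee_rot: [178.9, 0.2, 76.3]
force: [1.4, -0.3, 0.8]
gripper_width: 31.6
```

```bash
python3 shot.py w3; python3 go.py 600.7 222.4 190 133
```

```text
3.3333 [499.35772539 -34.6235152  200.04372707] [178.9075651    0.17917811  76.2868828 ] [ 1.40051371 -0.27880112  0.79164673] 31.562929145440595 [ -5.0536705   11.63807299 101.08019956  -0.37323746  66.22915375
   8.80504577]
t 3.38 shift [0.5482 0.0787 0.0117] mm [274.1  39.4   5.9] turn -1.26 rows>= 6.641513247348979 7.920266115746156
```

View pics/w3.png

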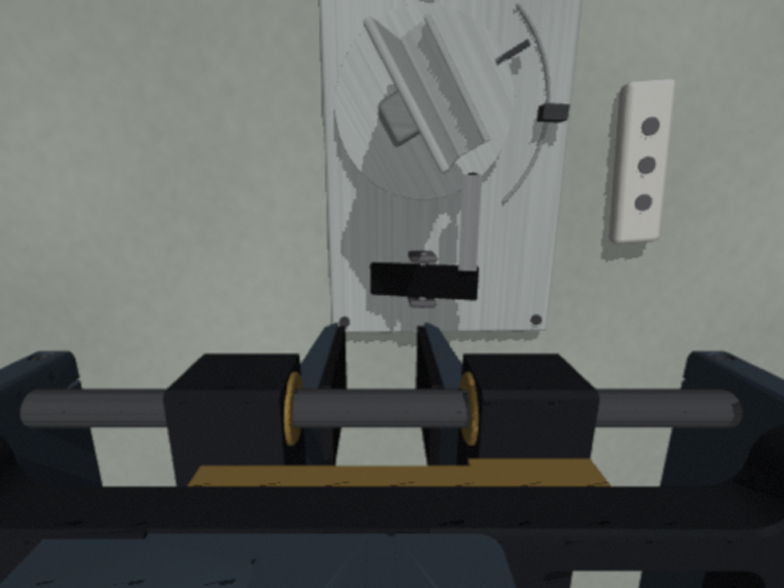

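The rocker is free: its far end at (478,282) is raised and the finger is lifted. Next I'll hover near the knob to look at its bar.

```bash
python3 go.py 635 186 190 133
```

```text
t 3.38 shift [0.4937 0.1626 0.0131] mm [246.8  81.3   6.5] turn -1.26 rows>= 6.234266679630429 7.920266115746156
```

Request:
arm_command --pt "0.5 0.494 0.163 0.01 -1" --pt "0.5 0.494 0.163 0.013 -1" --pt "0.5 0.494 0.163 0.013 -1" --pt "0.5 0.494 0.163 0.013 -1" --pt "0.5 0.494 0.163 0.013 -1" --pt "0.5 0.494 0.163 0.013 -1" --pt "0.5 0.494 0.163 0.013 -1" --pt "0.5 0.494 0.163 0.013 -1"

```text
time_s: 4.05
ee_pos: [635.7, 188.8, 187.4]
ee_rot: [179.8, 0.6, 121.5]
force: [-1.0, -0.1, -1.0]
gripper_width: 45.8
```

```bash
python3 shot.py w4
```

```text
4.05 [635.71913566 188.7667078  187.39332995] [179.75451151   0.64099019 121.48935134] [-0.99309323 -0.14946653 -0.96970301] 45.79807239544975 [ 15.82317245  27.0074274   79.77515808  -0.57664173  72.80876053
 -15.49908197]
```

View pics/w4.png

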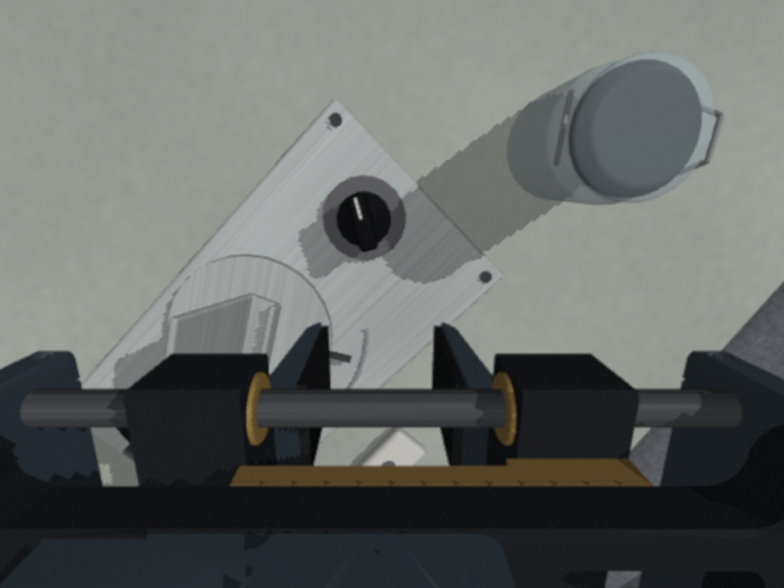

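Run:
```python
import cv2
a=cv2.imread("pics/w4.png")[165:270,310:420].astype(float); a=(255*(a/255)**.5).clip(0,255).astype('uint8')
cv2.imwrite("pics/w4z.png",cv2.resize(a,None,fx=5.5,fy=5.5,interpolation=cv2.INTER_CUBIC))
```

```text
(no output)
```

View pics/w4z.png

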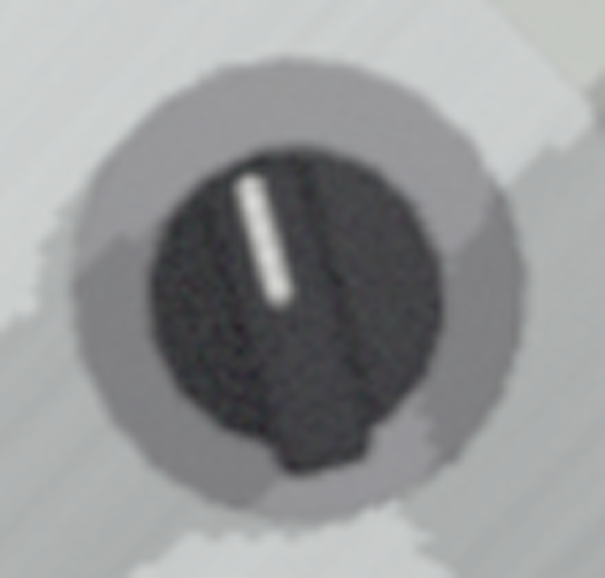

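```bash
python3 - <<'E'
from h import *
s=np.load("s.npy")
g=lambda u,v,z:wb("w4",(310+u/5.5,165+v/5.5),z)
a,b,c=g(246,183,56),g(283,300,56),g(325,447,56)
print(a,b,c,[np.degrees(np.arctan2(*(p-q)[1::-1])) for p,q in((a,b),(a,c),(b,c))], "mid",(a+c)/2)
print("skirt",g(300,287,14), S(s,[0,140,0]))
E
python3 go.py 600.7 222.4 110 132
```

```text
[585.50304954 234.62368581  56.        ] [597.17787749 224.32276087  56.        ] [611.81172765 210.64943386  56.        ] [np.float64(138.57742113233232), np.float64(137.65809481947548), np.float64(136.94342287497338)] mid [598.6573886  222.63655983  56.        ]
skirt [598.8005846  223.15258257  14.        ] [[600.71597058 222.4037772    0.        ]]
t 4.1 shift [ 0.0981 -0.0213  0.1544] mm [ 49.  -10.6  77.2] turn -0.237 rows>= 2.20834665991966 1.4890243630295061
```

```bash
python3 - <<'E'
from h import *
k=np.array([599.5,222.7])
for uv,z in [((255,294),125),((277,305),60),((277,305),125),((172,320),125)]:
    p=wb("w4",uv,z)[:2]-k; y=np.radians(137.5); print(uv,z,p,"tool x",p@[np.cos(y),np.sin(y)],"tool y",p@[np.cos(y-np.pi/2),np.sin(y-np.pi/2)])
E
python3 go.py 599.5 222.7 110 137.5
```

```text
(255, 294) 125 [-34.11591594 -60.75089434] tool x -15.889817673189086 tool y -67.83863632121606
(277, 305) 60 [-24.16412973 -85.55997039] tool x -39.987812951123416 tool y -79.40647652637871
(277, 305) 125 [-20.0797261  -60.03070735] tool x -25.751831059929444 tool y -57.824946369376335
(172, 320) 125 [ -68.88930535 -100.72066449] tool x -17.25537105454347 tool y -120.80000338268472
t 4.1 shift [ 0.0998 -0.023   0.1544] mm [ 49.9 -11.5  77.2] turn -0.359 rows>= 2.2218969775993007 2.2571807876105114
```

```bash
python3 go.py 599.5 222.7 80 107.5
```

```text
t 4.1 shift [ 0.1005 -0.0232  0.2144] mm [ 50.3 -11.6 107.2] turn 0.308 rows>= 2.8529772458048046 1.9327633464677005
```

Request:
arm_command --pt "0.3 0.06 -0.023 0.02 0.2" --pt "0.3 0.1 -0.023 0.06 0.308" --pt "0.3 0.1 -0.023 0.12 0.308" --pt "0.3 0.1 -0.023 0.18 0.308" --pt "0.3 0.1 -0.023 0.214 0.308" --pt "0.3 0.1 -0.023 0.214 0.308"

```text
time_s: 4.6
ee_pos: [595.5, 219.4, 75.7]
ee_rot: [-179.7, 0.7, 107.3]
force: [-0.6, 0.4, -0.3]
gripper_width: 64.0
```

```bash
python3 go.py 599.5 222.7 44 107.5; python3 shot.py w5; python3 -c "
from h import *
cv2.imwrite('pics/sc5.png',cv2.resize(env.grab_frame('scene')[130:310,200:460,::-1],None,fx=3,fy=3,interpolation=cv2.INTER_CUBIC))"
```

```text
t 4.6 shift [0.0047 0.0099 0.0633] mm [ 2.3  5.  31.6] turn -0.004 rows>= 0.7700860009074778 0.02223666420722125
4.6 [595.50874388 219.38897526  75.69108999] [-179.70455511    0.67403137  107.34078548] [-0.56797643  0.44472032 -0.2680672 ] 63.96778536923296 [19.53608416 29.97449397 91.90318202 -0.77711573 58.44574249  2.6055792 ]
```

View pics/w5.png

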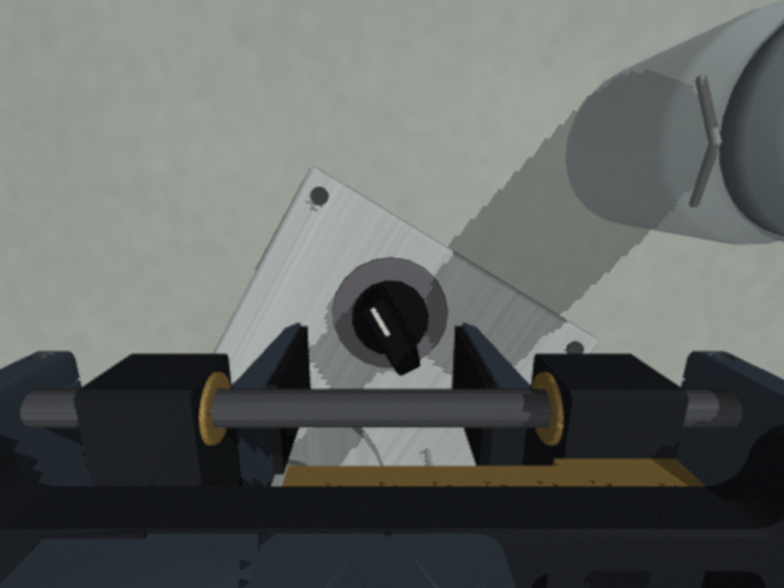

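View pics/sc5.png

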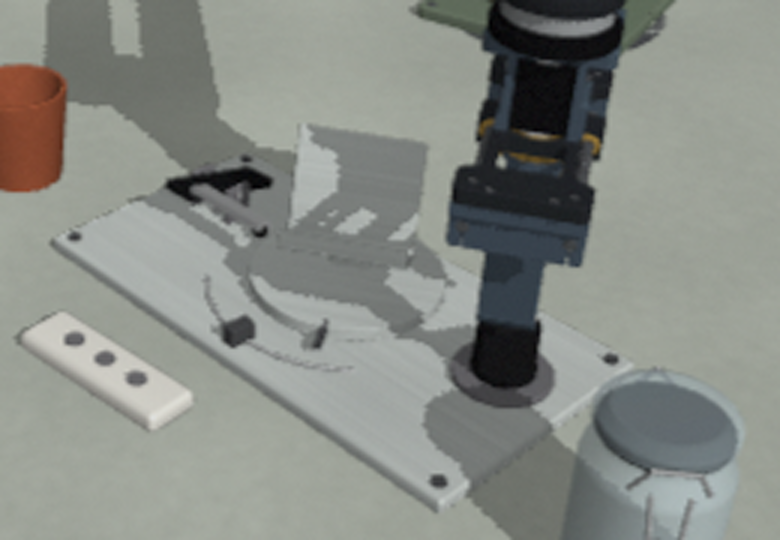

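The knob lies between the open fingers. It is centred near (391,316), with the white line from (373,309) to (387,334). There is a gap to the cradle.

Run:
```python
from h import *
for uv,z in [((390,312),14),((391,317),26),((373,309),56),((387,334),56)]: print(uv,z,wb("w5",uv,z))
```

```text
(390, 312) 14 [598.61411148 223.1932335   14.        ]
(391, 317) 26 [598.68933651 224.17912131  26.        ]
(373, 309) 56 [585.60733207 234.86898211  56.        ]
(387, 334) 56 [595.91131903 224.64678058  56.        ]
```

```bash
python3 go.py 598.9 223 44 107.5
```

```text
t 4.7 shift [0.0049 0.0007 0.0724] mm [ 2.4  0.3 36.2] turn -0.003 rows>= 0.8697380362452832 0.019919269035328178
```

Request:
arm_command --pt "0.3 0.005 0.001 0.01 0" --pt "0.3 0.005 0.001 0.03 0" --pt "0.3 0.005 0.001 0.05 0" --pt "0.3 0.005 0.001 0.066 0" --pt "0.3 0.005 0.001 0.072 0" --pt "0.3 0.005 0.001 0.072 0"

```text
time_s: 5.2
ee_pos: [598.2, 222.9, 42.8]
ee_rot: [179.9, 0.6, 107.4]
force: [-0.1, 0.1, 0.4]
gripper_width: 63.9
```

```bash
python3 go.py 598.9 223 44 107.5
```

```text
t 5.2 shift [-0.0001  0.0013 -0.0024] mm [-0.1  0.7 -1.2] turn -0.003 rows>= 0.03317585029214198 0.0199534962870312
```

Close on the bar. The misaligned jaws will swing it clockwise as they shut.

Request:
arm_command --pt "0.6 0 0.001 -0.002 0" --pt "0.8 0 0.001 -0.002 0" --pt "0.9 0 0.001 -0.002 0" --pt "1 0 0.001 -0.002 0" --pt "1 0 0.001 -0.002 0" --pt "1 0 0.001 -0.002 0" --pt "1 0 0.001 -0.002 0" --pt "1 0 0.001 -0.002 0" --squeeze 15

```text
time_s: 5.87
ee_pos: [599.5, 222.9, 44.1]
ee_rot: [179.8, 0.7, 107.4]
force: [1.2, -0.2, -0.2]
gripper_width: 13.9
```

```bash
python3 -c "
from h import *
s=env.state();print(s['force'],s['torque'],s['gripper_width'])
f=env.grab_frame('top')[:,:,::-1];cv2.imwrite('pics/top6.png',f);cv2.imwrite('pics/top6z.png',cv2.resize(f[165:285,160:330],None,fx=4.7,fy=4.7,interpolation=cv2.INTER_CUBIC))
cv2.imwrite('pics/sc6.png',cv2.resize(env.grab_frame('scene')[165:300,210:420,::-1],None,fx=3.8,fy=3.8,interpolation=cv2.INTER_CUBIC))"
```

```text
[ 1.23700683 -0.2199787  -0.20500719] [-0.25967714 -0.27017484 -0.19891537] 13.869696489875697
```

View pics/sc6.png

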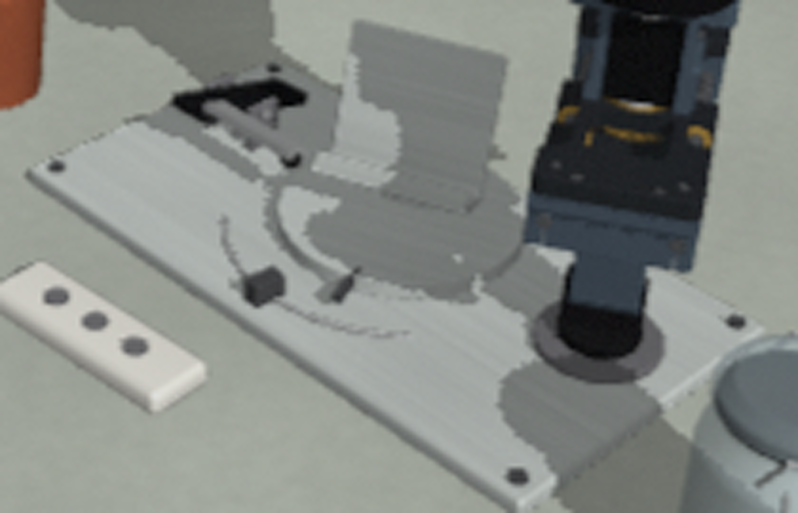

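View pics/top6z.png

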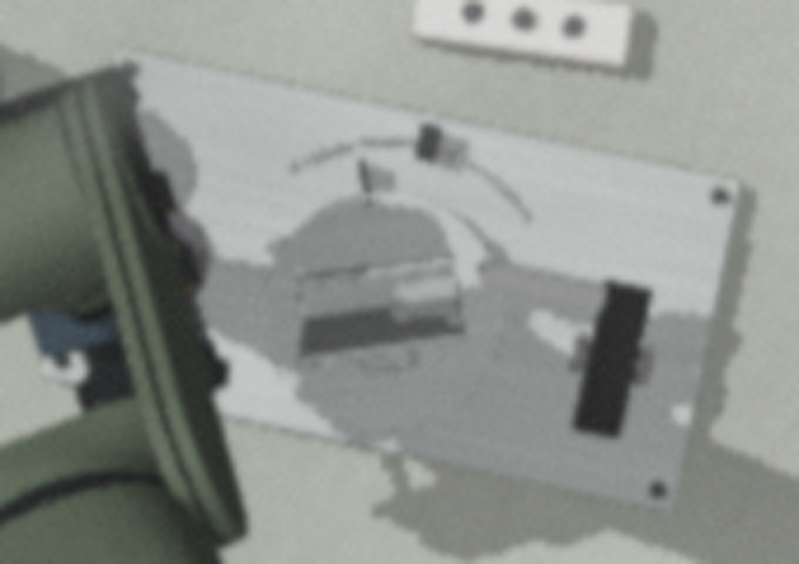

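Closing turned the table about 10°: the pointer tip moved from (340,168) to (363,165) in the zoomed top view. Continue turning clockwise.

Request:
arm_command --pt "1 0 0 0 0.1" --pt "1 0 0 0 0.2" --pt "1 0 0 0 0.3" --pt "1 0 0 0 0.4" --pt "1 0 0 0 0.5" --pt "1 0 0 0 0.6" --pt "1 0 0 0 0.7" --pt "1 0 0 0 0.8"

```text
time_s: 6.63
ee_pos: [599.8, 222.8, 44.1]
ee_rot: [179.4, 0.4, 71.1]
force: [2.3, 0.6, 0.0]
gripper_width: 13.8
```

```bash
python3 go.py 599.2 223 44 53
cat > look.py <<'E'
from h import *
import sys
t=sys.argv[1]
s=env.state();print(s['time_s'],s['ee_pos'],s['ee_rot'],s['force'],s['torque'],s['gripper_width'])
f=env.grab_frame('top')[:,:,::-1];cv2.imwrite(f'pics/top{t}.png',f);cv2.imwrite(f'pics/top{t}z.png',cv2.resize(f[165:285,160:330],None,fx=4.7,fy=4.7,interpolation=cv2.INTER_CUBIC))
cv2.imwrite(f'pics/sc{t}.png',cv2.resize(env.grab_frame('scene')[165:300,210:420,::-1],None,fx=3.8,fy=3.8,interpolation=cv2.INTER_CUBIC))
E
python3 look.py 7
```

```text
t 6.63 shift [-0.0001 -0.0012  0.0001] mm [-0.  -0.6  0.1] turn 0.403 rows>= 0.014755734978783857 2.5337405997379965
6.6333 [599.7916239  222.8440675   44.06540427] [179.43381612   0.43377488  71.14158269] [2.33743362e+00 6.17988426e-01 3.72079857e-06] [-0.10941885 -0.12294419  0.0604137 ] 13.805547150782004
```

View pics/top7z.png

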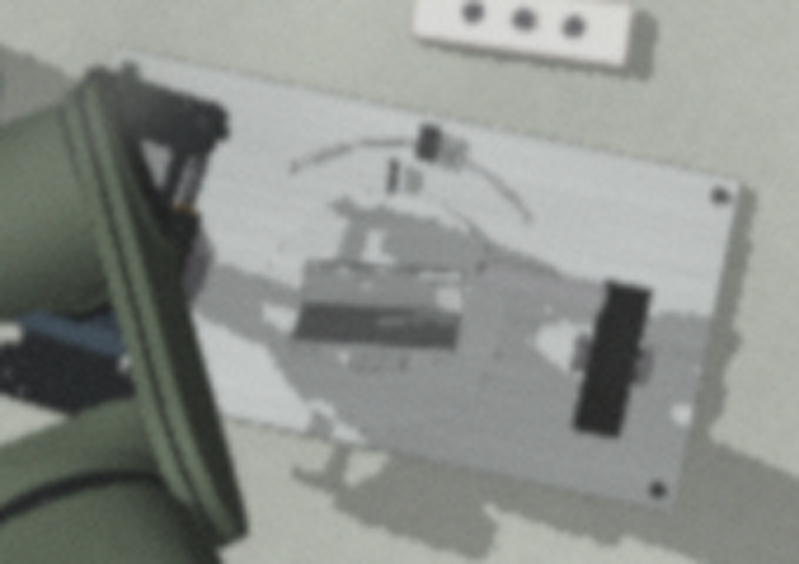

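View pics/sc7.png

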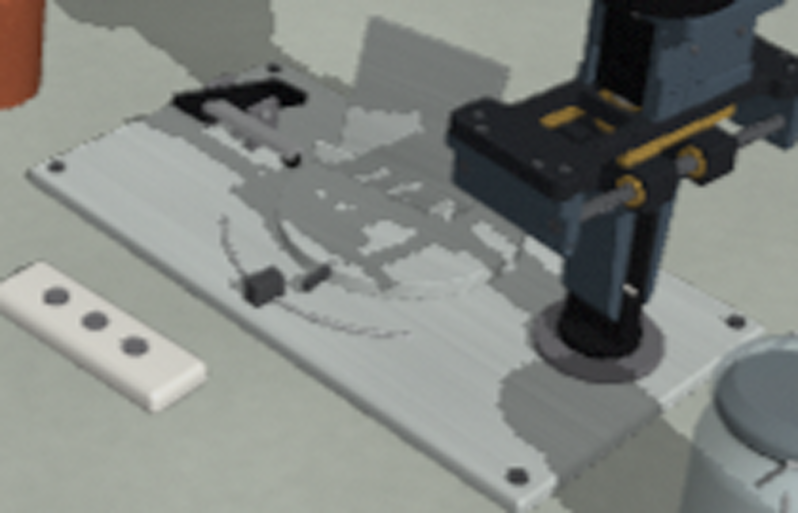

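Run:
```python
from h import *
s=np.load("s.npy")
tz=lambda u,v:((u+.5)/4.7+160-.5,(v+.5)/4.7+165-.5)
def a(n,uv,z):
    q=inv(s,back("top",tz(*uv),z)); print(n,np.round(np.degrees(np.arctan2(q[1],q[0])),2),np.round(np.hypot(*q),1))
a("tip0",(338,165),24);a("in0",(352,193),24)
a("tip6",(361,162),24);a("in6",(371,200),24)
a("tip7",(394,162),24);a("in7",(391,193),24)
a("mark",(429,143),26);a("mark edgeL",(417,140),26);a("mark edgeR",(441,145),26)
print([ (proj("top",S(s,[x,0,24]))[0]-[160,165])*4.7 for x in(0,89)])
```

```text
tip0 30.67 88.7
in0 28.56 70.6
tip6 21.91 87.2
in6 20.07 64.3
tip7 9.16 86.0
in7 9.8 67.8
mark -2.3 100.0
mark edgeL 1.83 100.2
mark edgeR -6.32 100.8
[array([384.02305236, 307.38398681]), array([416.5695228 , 158.23245462])]
```

Request:
arm_command --pt "1 0 -0.001 0 0.1" --pt "1 0 -0.001 0 0.2" --pt "1 0 -0.001 0 0.3" --pt "1 0 -0.001 0 0.4" --pt "1 0 -0.001 0 0.5" --pt "1 0 -0.001 0 0.6" --pt "1 0 -0.001 0 0.6" --pt "1 0 -0.001 0 0.6"

```text
time_s: 7.4
ee_pos: [599.9, 222.7, 44.1]
ee_rot: [179.2, 0.1, 44.5]
force: [4.0, -1.8, -1.2]
gripper_width: 13.9
```

```bash
python3 look.py 8
```

```text
7.4 [599.93099304 222.73464507  44.08443915] [1.79244910e+02 9.75179578e-02 4.45493807e+01] [ 4.01976314 -1.82574792 -1.22933587] [-0.34594253 -0.39211584 -0.00491687] 13.871674527621408
```

View pics/top8z.png

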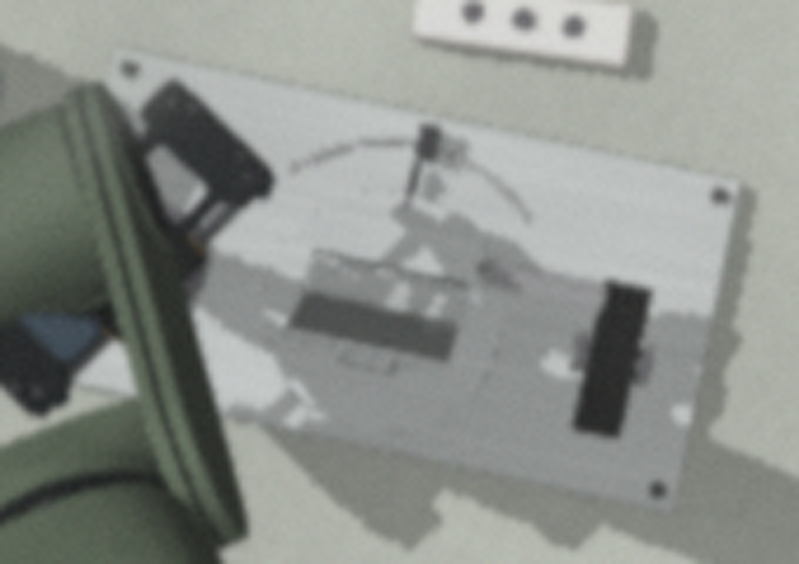

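View pics/sc8.png

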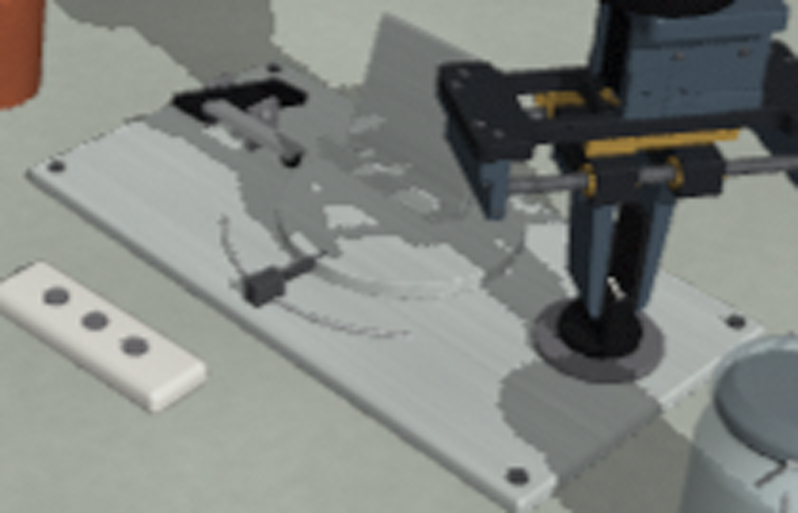

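Request:
arm_command --pt "1 0 -0.001 0 0.06" --pt "1 0 -0.001 0 0.12" --pt "1 0 -0.001 0 0.17" --pt "1 0 -0.001 0 0.17" --pt "1 0 -0.001 0 0.17"

```text
time_s: 7.92
ee_pos: [600.0, 222.7, 44.1]
ee_rot: [179.2, -0.0, 37.0]
force: [4.6, -2.8, -0.8]
gripper_width: 14.2
```

```bash
python3 look.py 9;  python3 - <<'E'
import cv2
for n,(a,b,c,d) in {"top9":(190,215,235,265),"sc9":None}.items() if False else {}: pass
t=cv2.imread("pics/top9.png")[188:215,232:272]; t=cv2.resize(t,None,fx=14,fy=14,interpolation=cv2.INTER_CUBIC); cv2.imwrite("pics/top9zz.png",t)
E
```

```text
7.9167 [599.97205325 222.70644869  44.09714592] [ 1.79189298e+02 -1.88591697e-02  3.69742581e+01] [ 4.64414935 -2.83023879 -0.81637034] [-0.54003296 -0.48979603 -0.02220827] 14.219980846586525
```

View pics/top9zz.png

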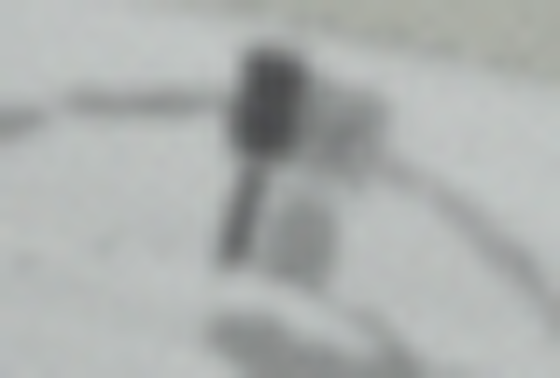

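View pics/sc9.png

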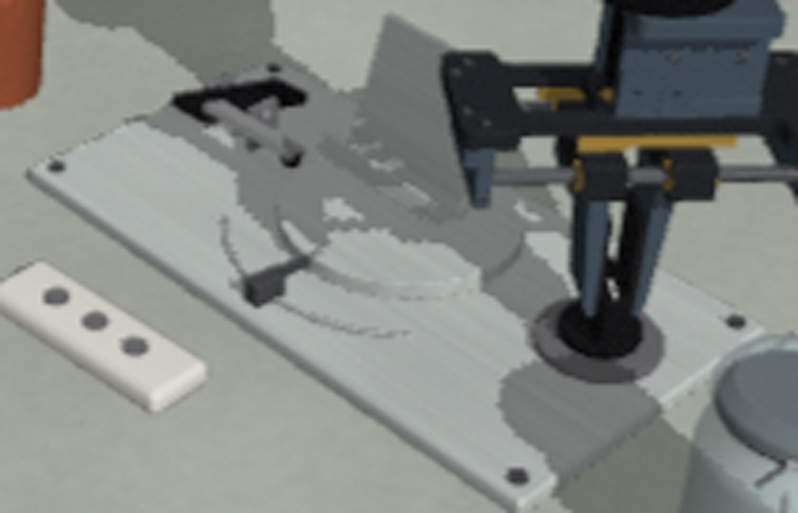

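The pointer line now runs through the middle of the tab: the pointer goes from (235,255) to (255,165), and the tab is centred at (269,105). Release and lift.

Request:
arm_command --pt "0.8 0 0 0 0" --pt "0.6 0 0 0 0" --pt "0.6 0 0 0 0" --pt "0.6 0 0 -0.02 0" --pt "0.6 0 0 -0.06 0" --pt "0.6 0 0 -0.14 0" --pt "0.6 0 0 -0.22 0" --pt "0.6 0 0 -0.3 0"

```text
time_s: 8.68
ee_pos: [597.7, 224.5, 196.3]
ee_rot: [179.2, 0.0, 37.0]
force: [0.4, 1.5, 0.4]
gripper_width: 36.8
```

```bash
python3 go.py 562 -60 195 76.5
```

```text
t 8.68 shift [-0.3996  0.4112  0.0083] mm [-199.8  205.6    4.1] turn -0.878 rows>= 6.876088442473463 5.51556448922015
```

Request:
arm_command --pt "1 -0.4 0.411 0 -0.878" --pt "1 -0.4 0.411 0 -0.878" --pt "1 -0.4 0.411 0 -0.878" --pt "1 -0.4 0.411 0 -0.878" --pt "1 -0.4 0.411 0 -0.878" --pt "1 -0.4 0.411 0 -0.878" --pt "1 -0.4 0.411 0 -0.878" --pt "1 -0.4 0.411 0 -0.878"

```text
time_s: 9.35
ee_pos: [560.4, -65.7, 200.2]
ee_rot: [179.4, 0.7, 76.2]
force: [-1.0, 0.9, 0.9]
gripper_width: 0.7
```

Request:
arm_command --pt "1 0 0 0 0" --pt "1 0 0 0 0"

```text
time_s: 9.52
ee_pos: [560.1, -66.1, 201.0]
ee_rot: [179.4, 0.7, 76.2]
force: [0.2, -0.2, 0.4]
gripper_width: 0.5
```

```bash
python3 shot.py w10; python3 go.py 578.5 -55 62 76.5
```

```text
9.5167 [560.14194414 -66.05380691 200.97452589] [179.35572469   0.65917755  76.16047256] [ 0.22393333 -0.20616617  0.40464618] 0.532336455088878 [-7.46126397 17.52284901 92.73798915 -0.77743083 69.17380901  6.64737923]
t 9.57 shift [0.0313 0.0274 0.2775] mm [ 15.6  13.7 138.7] turn -0.006 rows>= 3.364441675353685 0.036304705001332954
```

View pics/w10.png

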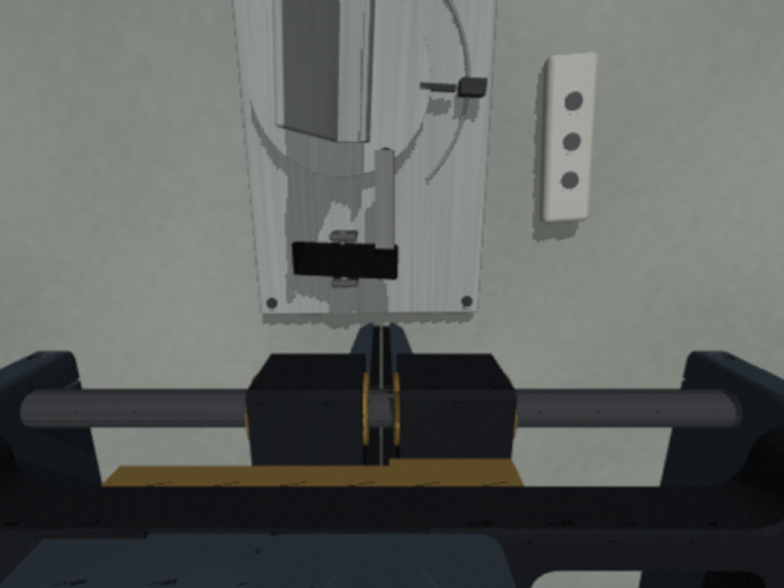

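Run:
```python
import cv2
t=cv2.imread("pics/w10.png")[60:115,405:505]; cv2.imwrite("pics/w10z.png",cv2.resize(t,None,fx=7,fy=7,interpolation=cv2.INTER_CUBIC))
```

```text
(no output)
```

View pics/w10z.png

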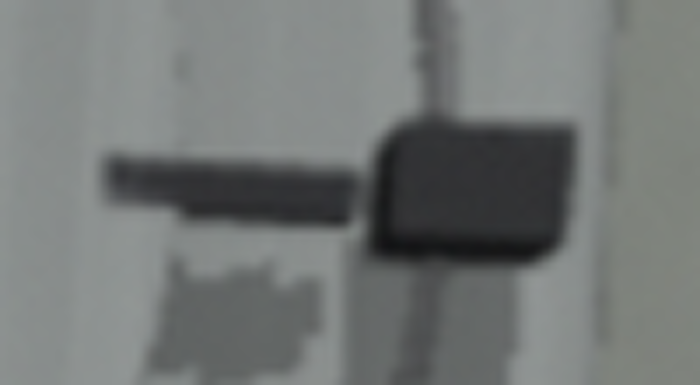

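Run:
```python
from h import *
s=np.load("s.npy")
def a(n,u,v,z):
    q=inv(s,wb("w10",(405+u/7,60+v/7),z)); print(n,z,np.round(q,1),np.round(np.degrees(np.arctan2(q[1],q[0])),2),np.round(np.hypot(*q),1))
a("mark in",397,183,26);a("mark",482,183,26);a("mark out",568,183,26)
for z in(21,24): a("tip",353,187,z);a("in",105,178,z)
a("mark footL",480,250,12)
```

```text
mark in 26 [91. -5.] -3.16 91.2
mark 26 [100.3  -5.1] -2.89 100.4
mark out 26 [109.6  -5.1] -2.66 109.7
tip 21 [87.2 -4.4] -2.89 87.3
in 21 [59.8 -3.4] -3.24 59.9
tip 24 [86.6 -5. ] -3.3 86.8
in 24 [59.5 -4. ] -3.83 59.7
mark footL 12 [103.5  -9.2] -5.07 103.9
```

The pointer is within about 0.5 mm of the tab's middle line. Now press the far pad.

Request:
arm_command --pt "1 0.028 0.028 0.07 0" --pt "1 0.028 0.028 0.15 0" --pt "1 0.028 0.028 0.22 0" --pt "1 0.028 0.028 0.265 0" --pt "1 0.028 0.028 0.277 0" --pt "1 0.028 0.028 0.277 0" --pt "1 0.028 0.028 0.277 0"

```text
time_s: 10.15
ee_pos: [579.5, -55.7, 63.3]
ee_rot: [179.3, 0.6, 76.3]
force: [0.4, -0.3, 0.4]
gripper_width: 0.3
```

```bash
python3 go.py 578 -56.5 32 76.5
```

```text
t 10.15 shift [-0.0016 -0.0034  0.0627] mm [-0.8 -1.7 31.3] turn -0.004 rows>= 0.7526893927807881 0.02511641089877014
```

Request:
arm_command --pt "1 -0.002 -0.002 0.009 0" --pt "1 -0.002 -0.002 0.018 0" --pt "1 -0.002 -0.002 0.026 0" --pt "1 -0.002 -0.002 0.034 0" --pt "1 -0.002 -0.002 0.042 0" --pt "1 -0.002 -0.002 0.05 0" --pt "1 -0.002 -0.002 0.057 0" --pt "1 -0.002 -0.002 0.062 0"

```text
time_s: 10.82
ee_pos: [578.0, -56.9, 33.6]
ee_rot: [179.4, 0.6, 76.3]
force: [-6.2, 0.4, 27.8]
gripper_width: 0.9
```

Request:
arm_command --pt "1 0 0 0.001 0" --pt "1 0 0 0.001 0"

```text
time_s: 10.98
ee_pos: [577.8, -56.8, 34.6]
ee_rot: [179.4, 0.6, 76.3]
force: [-2.2, 0.2, 11.7]
gripper_width: 0.2
```

Request:
arm_command --pt "1 0 0 -0.02 0" --pt "1 0 0 -0.08 0" --pt "1 0 0 -0.16 0" --pt "1 -0.05 -0.03 -0.24 0" --pt "1 -0.08 -0.04 -0.34 0" --pt "1 -0.08 -0.04 -0.34 0" --pt "1 -0.08 -0.04 -0.34 0"

```text
time_s: 11.57
ee_pos: [548.9, -90.2, 209.9]
ee_rot: [178.8, 0.6, 76.2]
force: [0.4, 0.2, -0.3]
gripper_width: 0.4
```

```bash
python3 shot.py w11; python3 look.py 11
python3 - <<'E'
import cv2
t=cv2.imread("pics/w11.png")[60:290,230:520]; cv2.imwrite("pics/w11z.png",cv2.resize(t,None,fx=2.6,fy=2.6,interpolation=cv2.INTER_CUBIC))
E
```

```text
11.5667 [548.91226898 -90.22759654 209.90649802] [178.83536344   0.60765918  76.21876914] [ 0.40560342  0.15122241 -0.33619755] 0.41481299628369944 [-10.10819345  16.19485128  93.33260692  -0.72764381  69.35067059
   3.91679964]
11.6167 [548.02252451 -89.39463697 206.99621566] [179.0970573    0.59133788  76.23763781] [ 0.99383432  0.34711677 -0.28201376] [-0.08048072  0.04735628 -0.02665761] 0.5752977800207145
```

View pics/w11.png

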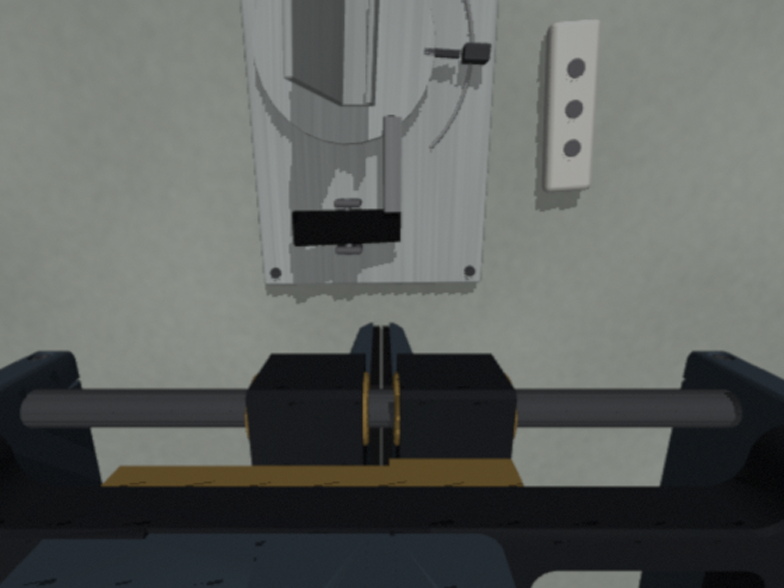

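View pics/sc11.png

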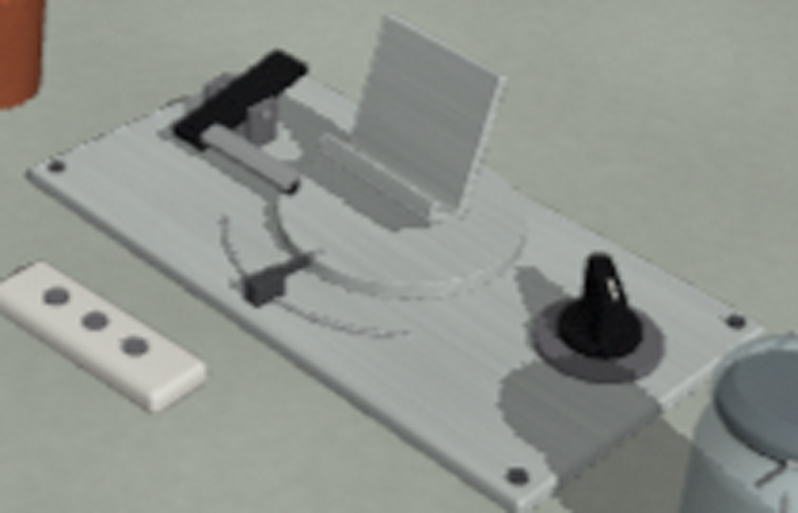

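The clamp is locked again, looking the same as in the first scene picture. Last, I'll check the aim.

Run:
```python
import cv2
t=cv2.imread("pics/top11.png")[188:215,232:272]; cv2.imwrite("pics/top11zz.png",cv2.resize(t,None,fx=14,fy=14,interpolation=cv2.INTER_CUBIC))
```

```text
(no output)
```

View pics/top11zz.png

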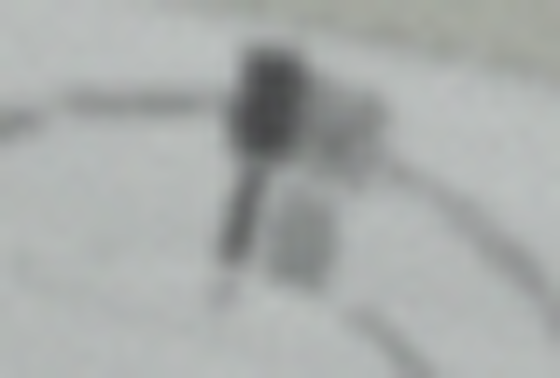

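The pointer, from (235,255) to (255,165), still leads into the middle of the tab, unchanged by locking. I'll hand the job in.

```bash
python3 -c "
from workcell import env
print(env.job_done(), env.state()['time_s'])"
```

```text
the job is handed in; nothing more can be done
the job is handed in; nothing more can be done
```

The stand is re-aimed and locked, and I handed the job in at about 12 s of the 66 s allowed. I pressed the rocker over to free, turned the knob about 100° clockwise by its bar grip, and pressed the rocker back to locked.

- **Aim:** just before locking, the wrist camera put the pointer tip within about 0.5 mm of the tab's middle line, against the 6 mm allowed. After locking, I compared the top picture by eye and saw no change in the aim.
- **Clamp:** in the final scene picture the rocker looks as it did at the start, with the far end down and the brake finger on the disc.
- **Bystanders:** the jar, cup and remote were not touched and look unmoved; I did not measure them again afterwards.
- **Forces:** the fingertips briefly pressed the far pad with about 28 N, more than the 3 to 4 N it needs but within the limits. While the gripper turned the knob, the sideways force rose to about 5 N. I put that down to gripping slightly off the knob's centre; the force pointed the wrong way for contact with the cradle.
- **Calibration disagreement:** the top and scene cameras placed the stand about 5 mm apart. I used the combined fit, which the wrist camera agreed with to within about 5 mm.

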